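# Show a vacuum pipe piece to the inspection lens

## Robot

A 7-joint arm with a two-finger parallel gripper is mounted at the origin on the work surface. World frame = base frame: x ahead of the robot, y to its left, z up, the work surface at z = 0. Lengths are in m, angles in degrees, forces in N, time in s.
With the tool pointing down it reaches from about 0.425 to 0.875 m from the base axis. Payload 4.7 kg.
Tool frame: the origin (TCP) lies midway between the tips of the shut fingers; the grasp point (between the pads) lies 19 mm behind it (env.grip_point_offset is the distance from the TCP to the grasp point, in m); z points along the fingers, y is the line along which they close (so a half turn about z gives the same grasp; the last joint's range is limited). The gripper opens to 87 mm and grips with 3 to 60 N. Pads are 19 mm wide; open, the fingers measure 117 mm over their backs; the gripper's body (75 mm by 190 mm) begins 51 mm behind the grasp point.
Start: joints at [68.016, 18.392, -4.016, 83.108, 1.295, 78.541, -3.26], TCP at [0.252, -0.599, 0.184] pointing down, gripper open.
Joint ranges: [-163.93, 163.93], [-17.29, 119.83], [-79.2, 71.16], [3.27, 140.29], [-89.18, 269.18], [5.43, 117.66], [-154.24, 154.24]. Speed limits (degrees/s): [147.25, 147.25, 180, 180, 180, 180, 180].

## Interface

Orientations are given as [roll, pitch, yaw] about the fixed x, y, z axes, in that order (R = Rz(yaw) Ry(pitch) Rx(roll)).
In Python, from cell import env gives the robot as it stands.
- The arm moves only by the shell command python3 -m jog 'ROWS' [FORCE]. ROWS is JSON, a list of rows, each a list of 7 numbers: the shift along the tool's x, y, z in m, then the turn, a rotation vector about the tool's x, y, z in rad, then the finger opening in m, from 0 to 0.087. A call has 1 to 12 rows; each row shifts and turns the commanded pose from where the row before left it, along the tool's axes as they then stand; what a row does not reach is not made up. A row lasts 1/12 s, in which the tool goes at most 41.7 mm and 7.16 degrees, less where a joint would pass 70% of its speed; a pose out of reach is approached as far as the arm can. A call is refused whole if a number of a shift passes 0.0417 or a number of a turn 0.125, either way. A call with a gripper value outside its range is refused whole. The fingers move at their own pace and stop on an object; FORCE is the grip in N (left out, the last holds). Time passes only in rows, so rows that do not move let the fingers close. It gives the time, the measured TCP pose, the force, the opening and the grip force at its end, in the units of the state.
- env.get_obs(): the state, without advancing time (a new reading comes with each control period).
- env.read_camera(name): name is "scene" or "top"; returns the picture (400x640x3 uint8, blue, green, red); there is no depth.
- env.get_calibration(name): a dict with "fov_y" (degrees; the focal length in pixels is half the picture's height over the tangent of half this angle, whatever the lens; pixels are square), "cx", "cy" (the principal point, pixels), "k1" (the pictures are not rectified: a ray, as slopes to the right and down, at radius r is drawn at 1 + k1 r^2 times it, then the intrinsics apply), "pose" (4x4, takes a point from camera to world coordinates). Camera axes: x right, y up, looking along -z (the intrinsics and any distortion apply to the point x, -y, -z); pixel columns grow to the right and rows downward; lengths in m; the calibration is good to about 2 mm. A picture is of the moment at which its call begins. get_calibration takes no time and is no camera call.
- env.sign_off(): hands the job in; it is judged then, once.
The state is a dict: "time_s": time; "qpos": joint angles; "joint_velocities": joint speeds; "effort": joint torques, N m; "tool_pos": TCP position; "tool_rot": TCP orientation; "force": force on the tool from outside, world axes, zero at the start; "wrist_torque": the same for the moment, N m; "grip_width": finger opening in m; "grasp_force": force on a finger pad.
Only numpy, scipy, OpenCV 4.12 (cv2) and the standard library are available. Lean on these libraries where they do the work, as an engineer would, in place of code of your own. Each camera call takes 0.05 s, during which the arm holds its last target. There are 200 camera calls.

## Task

First set the inspection lamp: slide the dimmer grip along its track until it is level with the steel pointer. Then pick the longer of the two flanged steel pipe pieces out of its cradle and hold it in the air midway between the lamp panel and the lens, centred on the lens and at its height, with the pipe's bore in line with the lens so that the camera looks straight through it. Finish while holding it there, still and touching nothing else; do not put it down, and leave the short pipe piece, jar, mug and clamp ring where they are.

Things in the scene. Friction and masses are not known exactly. Their poses are not given: they have to be found in the camera images.
- long_pipe: Longer loose pipe, steel, 0.17 kg: tube 28 mm outside diameter, 110 mm long over all, a round flange (40 mm diameter, 6 mm thick) at each end. Origin mid-length on the axis; x along the tube; ends alike. Lies level, axis 50 mm above the table, in a fixed cradle: base plate 94 x 60 x 10 mm, two V saddles 6 mm thick at x = +-32 mm, scarcely wider than the tube. Pinch its middle from above.
- short_pipe: The shorter pipe piece, not to be disturbed: the same tube and flanges but 70 mm long, lying level in its own cradle (base plate 66 x 60 mm), axis 50 mm above the table, nearer to or farther from the robot than the long one. Origin at its middle; x along the tube.
- view_point (a point): Place to present: point midway between lamp and lens on their level axis, 160-190 mm above the table; x from lamp to lens, z up. At x = -100 mm the white face of a lamp box (72 wide, 60 high, 24 mm thick); at +100 mm the front of a grey lens tube (36 mm diameter, 70 long), then a blue camera body 75 x 50 x 50 mm. Base bar 90 mm wide, x -140 to 280 mm, its top 160 mm below. Gap empty, all fixed.
- dimmer_top (a point): Centre of the top of the dimmer's sliding grip, an upright black block 24 mm across the track, 16 mm along it and 34 mm tall, its top 54 mm above the table. Its y axis points along the track, the way the joint value grows; x is level across the track. The fixed grey housing below is 90 x 190 mm and 20 mm high.
- dimmer (a joint): The dimmer grip's position along its track, 0 to 0.12 m; it stays where it is left and takes about 1.5 N to slide. It starts between 0 and 0.025.
- pointer: Fixed steel index pointer: flat bar 26 x 6 x 4 mm lying on the dimmer housing beside the grip, square to the track, top 24 mm above the table, inner end 20 mm from the track's middle line, outer end bent down over the housing's side. Origin mid-bar on its underside; y along the track, as the grip's. The grip is level with it when both have the same position along y.
- jar: White plastic jar with a black cap, 60 mm diameter, 80 mm tall, standing; origin under its centre. Not to be disturbed.
- mug: White ceramic mug, 76 mm diameter, 85 mm tall; origin under its centre. Not to be disturbed.
- clamp_ring: Aluminium ring, 58 mm outside diameter, 16 mm high, lying flat; origin under its centre. Not to be disturbed.
Not all that is in view belongs to the job. What is shaped like the long_pipe but brown or orange is not meant. There is more than one size of the part that bears dimmer_top; the job needs the larger.

How it is judged (in metres and radians):
On the way, in this order (a step that is already met when the one before it is completed fails the run):
1. the dimmer grip stands level with the pointer (within 7 mm) while the long pipe still lies in its cradle (y of dimmer_top in the frame of pointer between -0.007 and 0.007 m and velocity of joint dimmer between -0.01 and 0.01 m/s and distance of long_pipe from where it was at the start of the episode below 0.02 m), for 0.3 s.
2. the long pipe is lifted clear of its cradle in the fingers (contact force between long_pipe and the fingers above 1 N and height (world z) of long_pipe above 0.1 m), for 0.2 s.
At the end, for the whole second after the job is handed in: The fingers hold the long pipe still, clear of the stand: its middle within 20 mm of midway from lamp to lens, within 12 mm of the optical axis sideways and in height, its bore within 0.16 rad of the axis; the dimmer grip within 7 mm of level with the pointer (y of dimmer_top in the frame of pointer between -0.007 and 0.007 m and contact force between long_pipe and the fingers above 1 N and x of long_pipe in the frame of view_point between -0.02 and 0.02 m and y of long_pipe in the frame of view_point between -0.012 and 0.012 m and z of long_pipe in the frame of view_point between -0.012 and 0.012 m and angle between the x axis of long_pipe and the x axis of view_point, either way round below 0.16 rad and linear speed of long_pipe below 0.02 m/s and angular speed of long_pipe below 0.15 rad/s and contact force between long_pipe and stand below 0.1 N); the arm keeps its last pose, push and grip.
It fails at once if the short pipe piece is pushed more than 20 mm from its place (distance of short_pipe from where it was at the start of the episode above 0.02 m).
It fails at once if the jar is pushed more than 30 mm from its place (distance of jar from where it was at the start of the episode above 0.03 m).
It fails at once if the mug is pushed more than 30 mm from its place (distance of mug from where it was at the start of the episode above 0.03 m).
It fails at once if the clamp ring is pushed more than 30 mm from its place (distance of clamp_ring from where it was at the start of the episode above 0.03 m).
It also fails if it takes over 48 s, if anything falls off the work surface, if the arm or the gripper's body presses on something with over 40 N, if the wrist force passes 120 N, or if a joint passes its speed limit or range.

## Working session

There is one attempt and no reset: what is moved stays moved. The work goes in short steps, Python scripts to look and compute and a shell command to move; the robot and the scene stay as the last step left them, time stands still between calls to the robot, and variables do not carry over. Pictures are saved under pics/ and viewed, at most 10 in all, crops included, and the job is handed in when it is done.

```bash
mkdir -p pics; ls; cat > h.py <<'E'
import numpy as np, cv2
from cell import env
def K(n):
    c=env.get_calibration(n); f=200/np.tan(np.radians(c['fov_y'])/2)
    return c,f,np.array(c['pose'])
def ray(n,u,v):
    c,f,P=K(n); M=np.array([[f,0,c['cx']],[0,f,c['cy']],[0,0,1.]])
    x,y=cv2.undistortPoints(np.array([[[u,v]]],float),M,np.array([c['k1'],0,0,0,0.]))[0,0]
    return P[:3,3],P[:3,:3]@np.array([x,-y,-1.])
def at(n,u,v,z):
    o,d=ray(n,u,v); return o+d*(z-o[2])/d[2]
def proj(n,p):
    c,f,P=K(n); q=P[:3,:3].T@(np.array(p,float)-P[:3,3]); x,y=q[0]/-q[2],-q[1]/-q[2]; s=1+c['k1']*(x*x+y*y)
    return c['cx']+f*x*s, c['cy']+f*y*s
def tri(*obs):
    A=np.zeros((3,3));b=np.zeros(3)
    for n,u,v in obs:
        o,d=ray(n,u,v); d=d/np.linalg.norm(d); Q=np.eye(3)-np.outer(d,d); A+=Q; b+=Q@o
    return np.linalg.solve(A,b)
E
python3 - <<'E'
from h import *
for n in('scene','top'):
    i=env.read_camera(n); cv2.imwrite(f'pics/{n}0.png',i); c=env.get_calibration(n); print(n,c)
o=env.get_obs(); print(o['tool_pos'],o['tool_rot'],env.grip_point_offset)
E
```

```text
pics
scene {'fov_y': 52.472711666774075, 'cx': 318.49089566032035, 'cy': 200.80070913206052, 'k1': -0.07849439440196845, 'pose': array([[-0.29501098, -0.56207728,  0.77268212,  1.46250764],
       [ 0.95532062, -0.15811261,  0.24972568,  0.15009983],
       [-0.01819434,  0.81183098,  0.58360897,  0.79013039],
       [ 0.        ,  0.        ,  0.        ,  1.        ]])}
top {'fov_y': 55.75248348953615, 'cx': 319.68630656852696, 'cy': 199.80065989583505, 'k1': -0.014335291327884657, 'pose': array([[ 1.03126144e-02,  9.96459406e-01, -8.34404151e-02,
         5.15115402e-01],
       [-9.99946513e-01,  1.02108954e-02, -1.64572594e-03,
        -1.17583068e-01],
       [-7.87897745e-04,  8.34529239e-02,  9.96511409e-01,
         1.03218897e+00],
       [ 0.00000000e+00,  0.00000000e+00,  0.00000000e+00,
         1.00000000e+00]])}
[ 0.2515077  -0.59875239  0.18268212] [-1.79901788e+02  6.72855776e-03  2.27954372e+01] 0.0187
```

View pics/scene0.png

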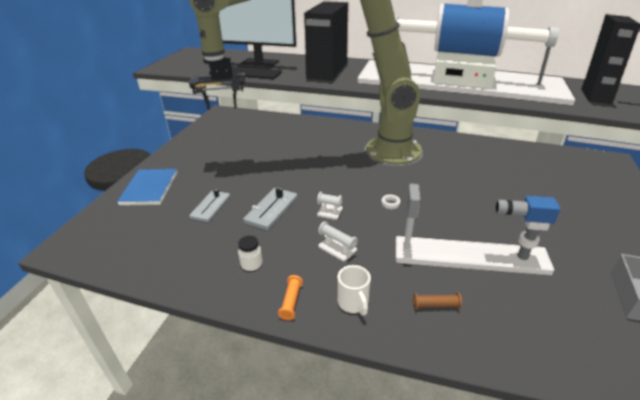

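View pics/top0.png

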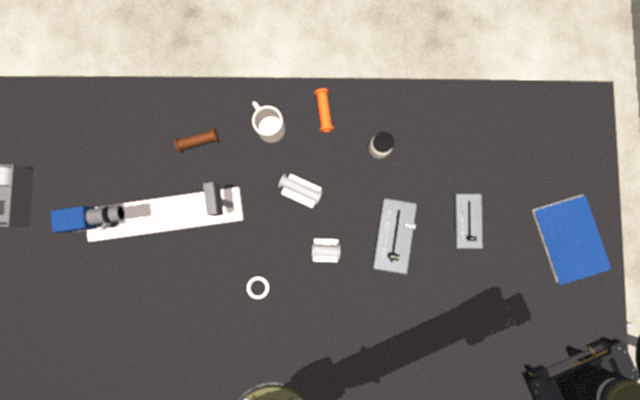

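The top picture shows the large dimmer at about (396,236) with its grip at (393,257) and pointer at (411,226). The long pipe is at (301,189), the short one at (326,250), and the stand runs from (55,220) to (243,205). Next I enlarge both areas.

```bash
python3 - <<'E'
from h import *
i=cv2.imread('pics/top0.png'); s=cv2.imread('pics/scene0.png')
r=lambda im,x,y,w,h,k:cv2.resize(im[y:y+h,x:x+w],None,fx=k,fy=k,interpolation=cv2.INTER_CUBIC)
a=r(i,270,165,160,120,5); cv2.imwrite('pics/c1.png',a)
b=np.vstack([r(i,45,170,200,75,4), r(s,390,180,200,75,4)]);cv2.imwrite('pics/c2.png',b)
c=r(s,235,180,133,100,6);cv2.imwrite('pics/c3.png',c)
E
```

```text
(no output)
```

View pics/c1.png

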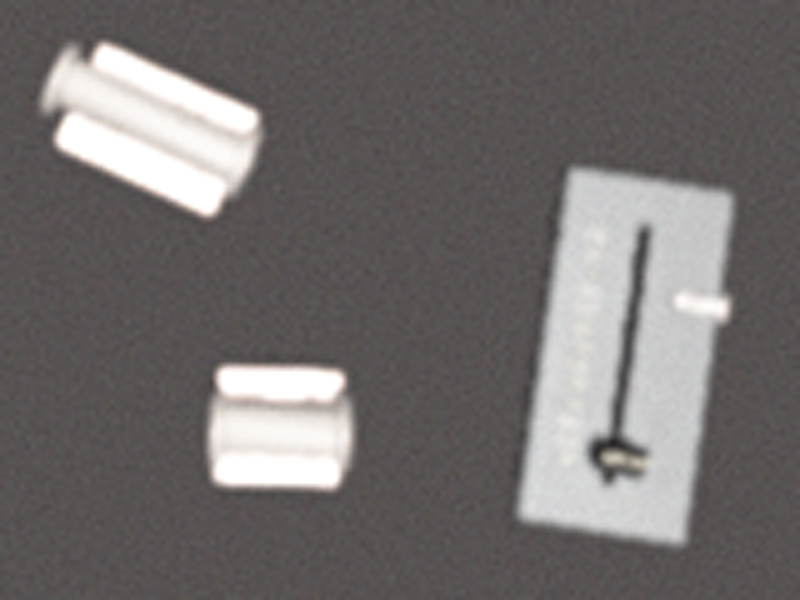

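View pics/c2.png

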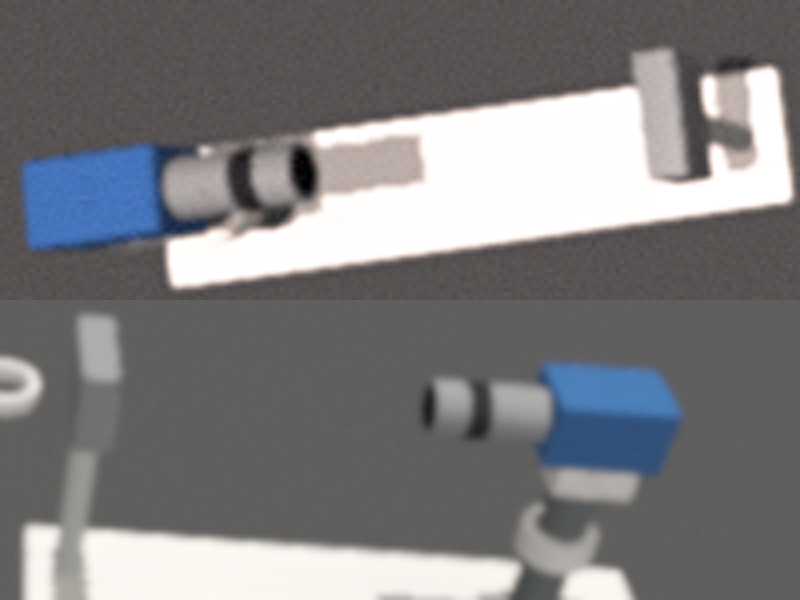

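View pics/c3.png

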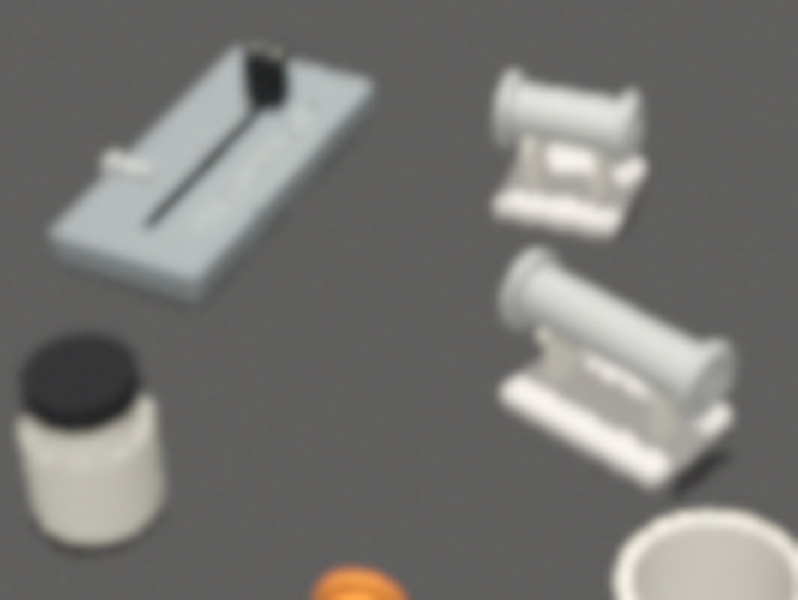

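The crops show what I need. In c1, the housing corners are about (570,165), (735,190), (686,546) and (518,520), the pointer is at (677,300)–(728,308), and the grip is near (620,458). In c2, the lens front is at (303,173) from above and (430,105) in the scene view, and the lamp's front top edge is at (632,52)–(650,180). c3 shows the long pipe from (535,285) to (705,375).

```bash
cat > m.py <<'E'
from h import *
np.set_printoptions(precision=4,suppress=True)
c1=lambda x,y:('top',270+x/5-.4,165+y/5-.4)
c2=lambda x,y:('top',45+x/4-.4,170+y/4-.4)
s2=lambda x,y:('scene',390+x/4-.4,180+y/4-.4)
c3=lambda x,y:('scene',235+x/6-.4,180+y/6-.4)
to=lambda n,p:((p[0]-235+.4)*6,(p[1]-180+.4)*6) if n=='c3' else ((p[0]-270+.4)*5,(p[1]-165+.4)*5)
if __name__=='__main__':
    H=[at(*c1(*p),.02)[:2] for p in((570,165),(735,190),(686,546),(518,520))]
    print('housing',H,[np.linalg.norm(H[i]-H[i-1]) for i in range(4)],'centre',np.mean(H,0))
    d=(H[0]+H[1]-H[2]-H[3])/2; d/=np.linalg.norm(d); print('dir',d,np.degrees(np.arctan2(d[1],d[0])))
    ctr=np.mean(H,0)
    for nm,p in(('ptr',at(*c1(702,304),.024)),('ptr scene',at(*c3(125,163),.024)),('griptop scene',at(*c3(265,52),.054)),('gripbase scene',at(*c3(270,107),.02)),('griptop top',at(*c1(625,459),.054)),('slot',at(*c1(645,228),.02))):
        e=p[:2]-ctr; print(nm,p,'along',e@d,'across',e@np.array([-d[1],d[0]]))
    L=tri(c2(303,173),s2(430,105)); print('lens',L)
    la=at(*c2(632,52),L[2]+.03);lb=at(*c2(650,180),L[2]+.03); print('lamp top edge',la,lb,(la+lb)/2,np.linalg.norm(la-lb))
    m=(la+lb)/2; m[2]=L[2]; print('dist',np.linalg.norm(L-m),'mid',(L+m)/2,'yaw',np.degrees(np.arctan2(*(L-m)[1::-1])))
    zb=L[2]-.16
    q=[at(*c2(*p),zb) for p in((170,288),(793,200),(777,67))]
    print('bar',q,np.linalg.norm(q[0]-q[1]),np.linalg.norm(q[1]-q[2]),'yaw',np.degrees(np.arctan2(*(q[0]-q[1])[1::-1])))
    # long pipe: cradle base corners z=.01
    q=np.array([at(*c1(*p),.01) for p in((100,40),(262,115),(217,217),(56,140))]); print('cradle',q[:,:2],q.mean(0),[np.linalg.norm(q[i]-q[i-1]) for i in range(4)])
    e=(q[0]+q[3]-q[1]-q[2]); print('yaw',np.degrees(np.arctan2(e[1],e[0])))
    a=at(*c1(62,78),.05); b=at(*c1(243,162),.05); print('pipe flanges',a,b)
    q=np.array([at(*c1(*p),.01) for p in((217,365),(345,370),(340,488),(213,487))]); print('short cradle',q.mean(0))
E
python3 m.py
```

```text
housing [array([ 0.6076, -0.2877]), array([ 0.595 , -0.3763]), array([ 0.4058, -0.3484]), array([ 0.4185, -0.2595])] [np.float64(0.19112313264326336), np.float64(0.08957053988338025), np.float64(0.1912817790505123), np.float64(0.08985934493655418)] centre [ 0.5067 -0.318 ]
dir [ 0.9892 -0.1467] -8.437804481442193
ptr [ 0.5336 -0.3571  0.024 ] along 0.03233859671446331 across -0.0347194501023074
ptr scene [ 0.5339 -0.3619  0.024 ] along 0.03329697996016464 across -0.039473723932311085
griptop scene [ 0.4561 -0.3103  0.054 ] along -0.051208069310117045 across 0.00015280704378195595
gripbase scene [ 0.4595 -0.3087  0.02  ] along -0.04808705181796076 across 0.002199533653119966
griptop top [ 0.4533 -0.3097  0.054 ] along -0.0540829498954091 across 0.00037357287892476887
slot [ 0.5741 -0.3278  0.02  ] along 0.06805493174476135 across 0.0001780632425049302
lens [0.5523 0.3333 0.1804]
lamp top edge [0.6191 0.1409 0.2104] [0.5491 0.1286 0.2104] [0.5841 0.1347 0.2104] 0.0711490492788486
dist 0.20106210292455273 mid [0.5682 0.234  0.1804] yaw 99.097698372259
bar [array([0.4812, 0.5055, 0.0204]), array([0.5446, 0.0891, 0.0204]), array([0.634 , 0.1024, 0.0204])] 0.4212086432556374 0.09039087940594942 yaw 98.65646122310795
cradle [[ 0.6744 -0.033 ]
 [ 0.6341 -0.1218]
 [ 0.5782 -0.098 ]
 [ 0.6193 -0.01  ]] [ 0.6265 -0.0657  0.01  ] [np.float64(0.05971659446465671), np.float64(0.09756118766556182), np.float64(0.060704644503162396), np.float64(0.09709833712821263)]
yaw 65.30564967723467
pipe flanges [ 0.6479 -0.0167  0.05  ] [ 0.6046 -0.112   0.05  ]
short cradle [ 0.4655 -0.1325  0.01  ]
```

The measurements agree with the given sizes: housing 191 x 90 mm, lamp to lens 201 mm, and cradle 97 x 60 mm. The grip has to move about 85 mm along its track. I start by turning the tool yaw to 81.6°.

```bash
cat > go.py <<'E'
# remaining motion in tool axes to a world target: x y z yaw
import sys; from h import *; from scipy.spatial.transform import Rotation as R
np.set_printoptions(precision=4,suppress=True)
x,y,z,w=map(float,sys.argv[1:]); o=env.get_obs(); C=R.from_euler('xyz',o['tool_rot'],degrees=True); T=R.from_euler('xyz',[180,0,w],degrees=True)
print('t',o['time_s'],'shift',C.inv().apply(np.array([x,y,z])-o['tool_pos']),'turn',(C.inv()*T).as_rotvec(),'q',np.array(o['qpos']),'w',o['grip_width'],o['grasp_force'])
E
python3 -m jog '[[0,0,0,0,0,-0.114,0.05],[0,0,0,0,0,-0.114,0.05],[0,0,0,0,0,-0.114,0.05],[0,0,0,0,0,-0.114,0.05],[0,0,0,0,0,-0.114,0.05],[0,0,0,0,0,-0.114,0.05],[0,0,0,0,0,-0.114,0.05],[0,0,0,0,0,-0.114,0.05],[0,0,0,0,0,-0.114,0.05],[0,0,0,0,0,0,0.05]]' 5
python3 go.py 0.4555 -0.3102 0.12 81.56
```

```text
time_s: 0.93
tool_pos: [0.2516, -0.599, 0.183]
tool_rot: [-180.0, -0.1, 81.7]
force: [0.3, 0.2, 1.1]
grip_width: 0.0502
grasp_force: 0.0
t 0.9333 shift [0.315  0.1604 0.0632] turn [-0.0005 -0.0009  0.0031] q [ 74.0442  18.8428 -11.7374  82.8918   3.8349  78.7181  53.9017] w 0.050206008878377124 0.0
```

```bash
python3 -m jog '[[0.0263,0.0134,0.005,0,0,0,0.05],[0.0263,0.0134,0.005,0,0,0,0.05],[0.0263,0.0134,0.005,0,0,0,0.05],[0.0263,0.0134,0.005,0,0,0,0.05],[0.0263,0.0134,0.005,0,0,0,0.05],[0.0263,0.0134,0.005,0,0,0,0.05],[0.0263,0.0134,0.005,0,0,0,0.05],[0.0263,0.0134,0.005,0,0,0,0.05],[0.0263,0.0134,0.005,0,0,0,0.05],[0.0263,0.0134,0.005,0,0,0,0.05],[0.0263,0.0134,0.005,0,0,0,0.05],[0.0263,0.0134,0.005,0,0,0,0.05]]'
python3 -m jog '[[0,0,0,0,0,0,0.05],[0,0,0,0,0,0,0.05]]'
python3 go.py 0.4555 -0.3102 0.030 81.56
```

```text
time_s: 1.93
tool_pos: [0.4575, -0.3093, 0.1233]
tool_rot: [-180.0, 0.0, 81.4]
force: [0.2, 0.1, -0.9]
grip_width: 0.0502
grasp_force: 0.0
time_s: 2.1
tool_pos: [0.458, -0.3084, 0.1232]
tool_rot: [-180.0, -0.0, 81.7]
force: [0.0, -0.7, 0.6]
grip_width: 0.0498
grasp_force: 0.0
t 2.1 shift [-0.0023 -0.0021  0.0932] turn [-0.0006 -0.0007  0.002 ] q [ 53.3663  10.2555 -24.5269 101.0373   4.4908  69.7222  19.2977] w 0.04979657651439614 0.0
```

Descend around the grip, then close.

```bash
python3 -m jog '[[-0.001,-0.001,0.02,0,0,0,0.05],[-0.001,-0.001,0.02,0,0,0,0.05],[0,0,0.02,0,0,0,0.05],[0,0,0.018,0,0,0,0.05],[0,0,0.015,0,0,0,0.05],[0,0,0,0,0,0,0.05],[0,0,0,0,0,0,0.0],[0,0,0,0,0,0,0.0],[0,0,0,0,0,0,0.0],[0,0,0,0,0,0,0.0],[0,0,0,0,0,0,0.0],[0,0,0,0,0,0,0.0]]' 5
python3 go.py 0.539 -0.3228 0.030 81.56
```

```text
time_s: 3.1
tool_pos: [0.4551, -0.3126, 0.0313]
tool_rot: [179.9, 0.0, 81.6]
force: [0.4, 0.7, 1.2]
grip_width: 0.0179
grasp_force: 0.0
t 3.1 shift [0.0022 0.0845 0.0014] turn [0.0009 0.0007 0.0001] q [ 52.7903  15.4537 -23.858  106.5023   7.211   59.4466  17.5974] w 0.017885482731009244 0.0
```

```bash
python3 -m jog '[[0,0,0,0,0,0,0.0],[0,0,0,0,0,0,0.0],[0,0,0,0,0,0,0.0]]' 5
python3 -m jog '[[0,0.007,0,0,0,0,0.0],[0,0.007,0,0,0,0,0.0],[0,0.007,0,0,0,0,0.0],[0,0.007,0,0,0,0,0.0],[0,0.007,0,0,0,0,0.0],[0,0.007,0,0,0,0,0.0],[0,0.007,0,0,0,0,0.0],[0,0.007,0,0,0,0,0.0],[0,0.007,0,0,0,0,0.0],[0,0.007,0,0,0,0,0.0],[0,0.007,0,0,0,0,0.0],[0,0.007,0,0,0,0,0.0]]' 
python3 -m jog '[[0,0,0,0,0,0,0.0],[0,0,0,0,0,0,0.0],[0,0,0,0,0,0,0.0]]' 
python3 go.py 0.539 -0.3228 0.030 81.56
python3 - <<'E'
from m import *
i=env.read_camera('scene'); cv2.imwrite('pics/s1.png',cv2.resize(i[170:270,225:358],None,fx=6,fy=6,interpolation=cv2.INTER_CUBIC))
E
```

```text
time_s: 3.35
tool_pos: [0.4548, -0.3123, 0.0307]
tool_rot: [180.0, 0.0, 81.6]
force: [-0.6, -0.4, 0.6]
grip_width: 0.0025
grasp_force: 0.0
time_s: 4.35
tool_pos: [0.5386, -0.3247, 0.0306]
tool_rot: [-180.0, 0.0, 81.6]
force: [-0.2, -0.2, -0.1]
grip_width: 0.0006
grasp_force: 0.0
time_s: 4.6
tool_pos: [0.5376, -0.3246, 0.0305]
tool_rot: [-180.0, 0.0, 81.6]
force: [0.3, -0.1, 0.5]
grip_width: 0.0004
grasp_force: 0.0
t 4.6 shift [0.002  0.0012 0.0005] turn [-0.0006  0.      0.0003] q [ 47.607   24.1355 -23.541   95.5337  10.6151  62.5752  12.5642] w 0.00042013094337387533 0.0
```

View pics/s1.png

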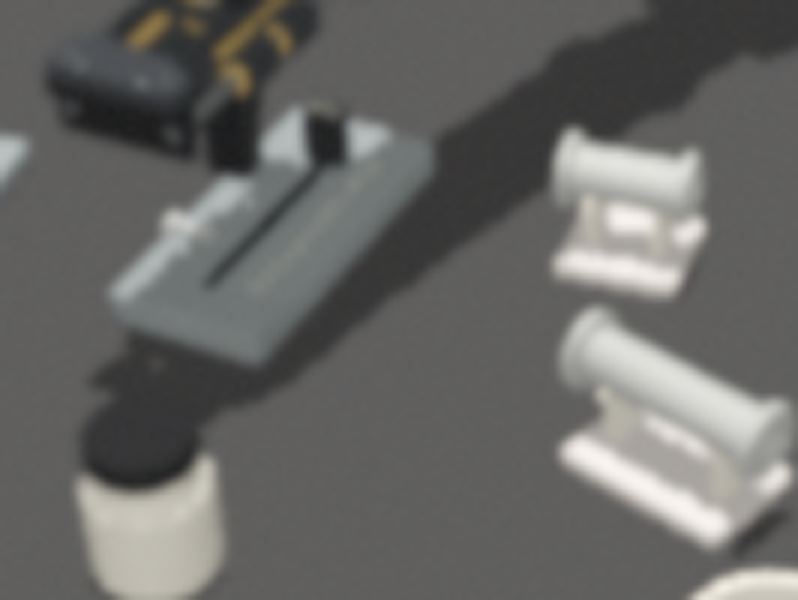

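The grip at (325,140) hasn't moved. The finger tips show at about (235,170), so I check where the reported TCP should project.

```bash
python3 - <<'E'
from m import *
p=env.get_obs()['tool_pos']; u=proj('scene',p); print(p,u,'crop',((u[0]-225+.4)*6,(u[1]-170+.4)*6))
print('seen tip at z .0305:',at('scene',225+238/6-.4,170+172/6-.4,.0305))
print('grip now',at('scene',225+325/6-.4,170+108/6-.4,.054), 'pipe shift check', at('scene',225+595/6-.4,170+330/6-.4,.05))
i=env.read_camera('top'); cv2.imwrite('pics/t1.png',cv2.resize(i[165:305,270:456],None,fx=4.3,fy=4.28,interpolation=cv2.INTER_CUBIC))
u=proj('top',p);print((u[0]-270)*4.3,(u[1]-165)*4.28)
E
```

```text
[ 0.5375 -0.3247  0.0306] (np.float64(265.53003758959846), np.float64(207.66410697572658)) crop (np.float64(245.58022553759076), np.float64(228.38464185435947))
seen tip at z .0305: [ 0.4911 -0.349   0.0305]
grip now [ 0.4524 -0.3118  0.054 ] pipe shift check [ 0.591  -0.1172  0.05  ]
551.8819552217633 251.58973258899005
```

View pics/t1.png

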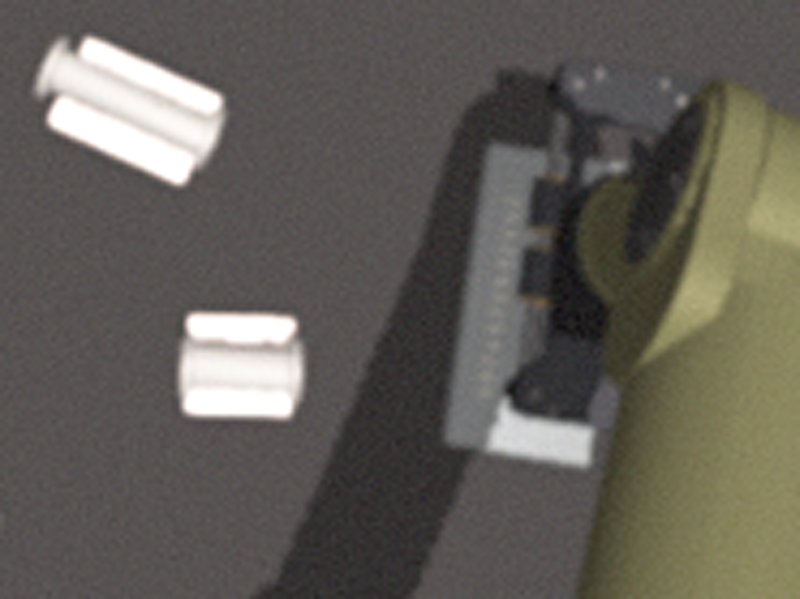

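The seen tip's ray passes through the reported x and y only at z ≈ 0.067. That means the fingers really sit about 36 mm higher than reported, and they closed above the grip. I go back and lower in small steps, watching the force.

```bash
python3 -m jog '[[0,-0.014,0,0,0,0,0.05],[0,-0.014,0,0,0,0,0.05],[0,-0.014,0,0,0,0,0.05],[0,-0.014,0,0,0,0,0.05],[0,-0.014,0,0,0,0,0.05],[0,-0.013,0,0,0,0,0.05],[0,0,0,0,0,0,0.05],[0,0,0,0,0,0,0.05],[0,0,0,0,0,0,0.05]]'
python3 -m jog '[[0.002,0,0.003,0,0,0,0.05],[0,0,0.003,0,0,0,0.05],[0,0,0.003,0,0,0,0.05],[0,0,0,0,0,0,0.05]]'
python3 -m jog '[[0,0,0.003,0,0,0,0.05],[0,0,0,0,0,0,0.05]]'
python3 -m jog '[[0,0,0.002,0,0,0,0.05],[0,0,0,0,0,0,0.05]]'
```

```text
time_s: 5.45
tool_pos: [0.4566, -0.3127, 0.031]
tool_rot: [179.9, 0.0, 81.6]
force: [0.9, -0.6, 0.4]
grip_width: 0.0477
grasp_force: 0.0
time_s: 5.78
tool_pos: [0.4558, -0.3098, 0.0206]
tool_rot: [-179.9, -0.1, 81.6]
force: [-0.9, -0.8, 0.3]
grip_width: 0.0499
grasp_force: 0.0
time_s: 5.95
tool_pos: [0.4559, -0.3102, 0.018]
tool_rot: [-180.0, -0.0, 81.6]
force: [0.3, -0.1, 0.1]
grip_width: 0.0498
grasp_force: 0.0
time_s: 6.12
tool_pos: [0.4559, -0.3104, 0.0163]
tool_rot: [-180.0, -0.0, 81.6]
force: [-0.3, -0.5, 0.5]
grip_width: 0.05
grasp_force: 0.0
```

Reported z is 0.016, below the housing top, with no contact, so the z bias is confirmed. I continue down 19 mm and close.

```bash
python3 -m jog '[[0,0,0.004,0,0,0,0.05],[0,0,0.004,0,0,0,0.05],[0,0,0.004,0,0,0,0.05],[0,0,0,0,0,0,0.05]]'
python3 -m jog '[[0,0,0.004,0,0,0,0.05],[0,0,0.003,0,0,0,0.05],[0,0,0,0,0,0,0.0],[0,0,0,0,0,0,0.0],[0,0,0,0,0,0,0.0],[0,0,0,0,0,0,0.0],[0,0,0,0,0,0,0.0],[0,0,0,0,0,0,0.0],[0,0,0,0,0,0,0.0],[0,0,0,0,0,0,0.0]]' 5
python3 go.py 0.539 -0.3228 -0.003 81.56
```

```text
time_s: 6.45
tool_pos: [0.4553, -0.31, 0.0035]
tool_rot: [-179.9, -0.0, 81.6]
force: [-0.3, 0.8, 1.3]
grip_width: 0.05
grasp_force: 0.0
time_s: 7.28
tool_pos: [0.4557, -0.3105, -0.0023]
tool_rot: [-180.0, 0.0, 81.6]
force: [-2.6, 0.4, 2.1]
grip_width: 0.0159
grasp_force: 5.0
t 7.2833 shift [0.0001 0.0842 0.0007] turn [-0.0006  0.0001  0.    ] q [ 52.2038  17.8951 -23.6283 107.9707   8.5773  55.879   16.3242] w 0.015894799042182724 4.997679814696312
```

The fingers now hold the 16 mm grip. Slide it.

```bash
python3 -m jog '[[0,0.007,0,0,0,0,0.0],[0,0.007,0,0,0,0,0.0],[0,0.007,0,0,0,0,0.0],[0,0.007,0,0,0,0,0.0],[0,0.007,0,0,0,0,0.0],[0,0.007,0,0,0,0,0.0],[0,0.007,0,0,0,0,0.0],[0,0.007,0,0,0,0,0.0],[0,0.007,0,0,0,0,0.0],[0,0.007,0,0,0,0,0.0],[0,0.007,0,0,0,0,0.0],[0,0.007,0,0,0,0,0.0]]' 
python3 -m jog '[[0,0,0,0,0,0,0.0],[0,0,0,0,0,0,0.0],[0,0,0,0,0,0,0.0],[0,0,0,0,0,0,0.0]]' 
python3 go.py 0.539 -0.3228 -0.003 81.56
```

```text
time_s: 8.28
tool_pos: [0.5398, -0.3234, -0.0023]
tool_rot: [180.0, 0.0, 81.6]
force: [-2.4, -2.2, 2.4]
grip_width: 0.0159
grasp_force: 5.0
time_s: 8.62
tool_pos: [0.5395, -0.3233, -0.0022]
tool_rot: [179.9, 0.0, 81.6]
force: [0.6, -3.4, -0.5]
grip_width: 0.0159
grasp_force: 5.0
t 8.6167 shift [ 0.0004 -0.0005  0.0008] turn [0.0011 0.0007 0.0001] q [ 47.0114  26.2055 -23.0896  96.8712  11.6492  59.2229  11.6377] w 0.015926876780689134 4.994242116808891
```

```bash
python3 -m jog '[[0,0,0,0,0,0,0.04],[0,0,0,0,0,0,0.04],[0,0,0,0,0,0,0.04],[0,0,0,0,0,0,0.04],[0,0,-0.01,0,0,0,0.04],[0,0,-0.03,0,0,0,0.04],[0,0,-0.03,0,0,0,0.06],[0,0,-0.03,0,0,0.0935,0.08],[0,0,-0.02,0,0,0.0935,0.087],[0,0,0,0,0,0.0935,0.087],[0,0,0,0,0,0,0.087],[0,0,0,0,0,0,0.087]]' 
python3 go.py 0.6264 -0.065 0.1 65.5
```

```text
time_s: 9.62
tool_pos: [0.539, -0.3225, 0.1181]
tool_rot: [-180.0, 0.0, 65.7]
force: [-0.8, -0.1, -0.6]
grip_width: 0.0719
grasp_force: 0.0
t 9.6167 shift [ 0.2706 -0.0265  0.018 ] turn [-0.      0.0002  0.003 ] q [ 46.2095  19.3662 -21.9505  90.7196   7.5278  71.3763  -1.3526] w 0.0718634619769969 0.0
```

```bash
python3 -m jog '[[0.027,-0.0026,0,0,0,0,0.087],[0.027,-0.0026,0,0,0,0,0.087],[0.027,-0.0026,0,0,0,0,0.087],[0.027,-0.0026,0,0,0,0,0.087],[0.027,-0.0026,0,0,0,0,0.087],[0.027,-0.0026,0,0,0,0,0.087],[0.027,-0.0026,0,0,0,0,0.087],[0.027,-0.0026,0,0,0,0,0.087],[0.027,-0.0026,0,0,0,0,0.087],[0.027,-0.0026,0,0,0,0,0.087],[0,0,0,0,0,0,0.087],[0,0,0,0,0,0,0.087]]' 
python3 go.py 0.6264 -0.065 -0.005 65.5
python3 - <<'E'
from m import *
i=env.read_camera('scene'); t=env.read_camera('top')
r=lambda im,x,y,w,h,k:cv2.resize(im[y:y+h,x:x+w],None,fx=k,fy=k,interpolation=cv2.INTER_CUBIC)
cv2.imwrite('pics/b1.png',np.hstack([r(i,235,180,66,100,6),r(t,365,185,66,100,6)]))
E
```

```text
time_s: 10.62
tool_pos: [0.6269, -0.0633, 0.1165]
tool_rot: [-179.9, -0.0, 65.9]
force: [0.5, 0.3, -0.1]
grip_width: 0.0868
grasp_force: 0.0
t 10.6167 shift [-0.0018  0.0006  0.1215] turn [-0.0026 -0.0004  0.0069] q [ 26.6188  20.8184 -29.0737  90.1746  10.3848  71.8517 -28.2371] w 0.08681718520244287 0.0
```

View pics/b1.png

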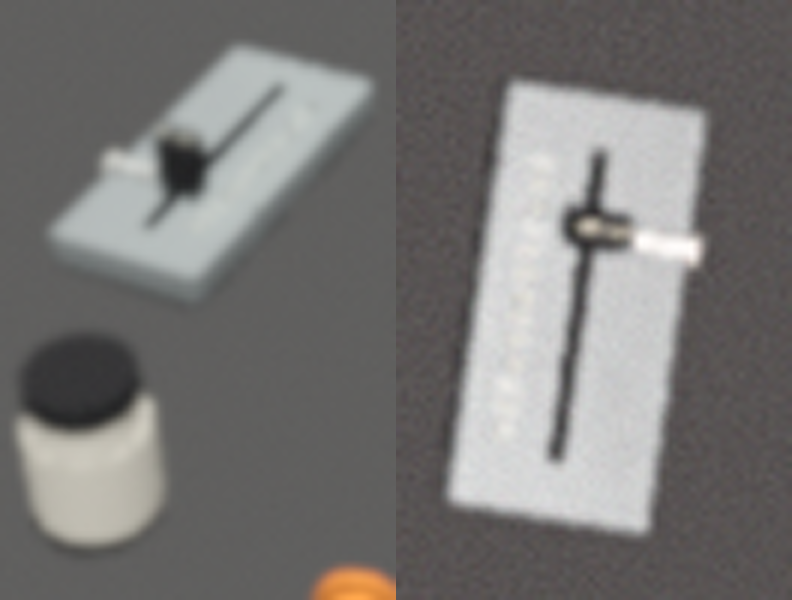

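The grip now stands beside the pointer: grip top at (182,137) and (605,230), pointer at (125,163) and (668,244). I put numbers on the offset.

```bash
python3 - <<'E'
from m import *
ctr=np.array([.5067,-.318]); d=np.array([.9892,-.1467])
t=lambda x,y:('top',365+(x-396)/6-.4,185+y/6-.4)
for n,p in(('grip s',at(*c3(182,137),.054)),('base s',at(*c3(188,193),.02)),('grip t',at(*t(603,230),.054)),('ptr s',at(*c3(125,163),.024)),('ptr t',at(*t(668,244),.024))): print(n,p,(p[:2]-ctr)@d)
E
```

```text
grip s [ 0.5413 -0.3226  0.054 ] 0.03489938281579268
base s [ 0.5443 -0.3214  0.02  ] 0.037687133638105046
grip t [ 0.5391 -0.3218  0.054 ] 0.03264564558800847
ptr s [ 0.5339 -0.3619  0.024 ] 0.033304150178958304
ptr t [ 0.534  -0.3569  0.024 ] 0.03266911384838027
```

```bash
python3 -m jog '[[-0.0018,0.0006,0.02,0,0,0.006,0.087],[0,0,0.025,0,0,0,0.087],[0,0,0.025,0,0,0,0.087],[0,0,0,0,0,0,0.087],[0,0,0,0,0,0,0.087]]' 
python3 go.py 0.6264 -0.065 -0.005 65.5
```

```text
time_s: 11.13
tool_pos: [0.6254, -0.0699, 0.0462]
tool_rot: [-179.8, 0.1, 65.1]
force: [0.0, 0.2, 0.3]
grip_width: 0.0868
grasp_force: 0.0
t 11.1333 shift [ 0.0049 -0.001   0.0512] turn [-0.0036  0.0017 -0.0075] q [ 26.2763  24.2539 -27.9993  94.2443  12.3103  64.8128 -29.8673] w 0.08679188708735354 0.0
```

The grip is within about 2 mm of level. Continue down to the pipe and grip it.

```bash
python3 -m jog '[[0,0,0,0,0,0,0.087],[0,0,0,0,0,0,0.087]]'; python3 go.py 0.6264 -0.065 -0.005 65.5; python3 go.py 0.6264 -0.065 -0.005 65.5 | cut -c1-70
```

```text
time_s: 11.3
tool_pos: [0.6286, -0.0688, 0.0496]
tool_rot: [179.8, -0.0, 65.1]
force: [-0.1, 0.4, 0.1]
grip_width: 0.0869
grasp_force: 0.0
t 11.3 shift [ 0.0025 -0.0038  0.0546] turn [ 0.003  -0.0007 -0.0065] q [ 26.2267  24.0898 -28.0912  94.0393  12.3021  64.777  -29.8988] w 0.08692807323296468 0.0
t 11.3 shift [ 0.0025 -0.0038  0.0546] turn [ 0.003  -0.0007 -0.0065]
```

```bash
python3 -m jog '[[0.003,-0.002,0.013,0,0,-0.006,0.087],[0,0,0.013,0,0,0,0.087],[0,0,0.013,0,0,0,0.087],[0,0,0.008,0,0,0,0.087],[0,0,0.005,0,0,0,0.087],[0,0,0,0,0,0,0.087],[0,0,0,0,0,0,0.087]]'; python3 go.py 0.6264 -0.065 -0.005 65.5
```

```text
time_s: 11.88
tool_pos: [0.6265, -0.0645, -0.0048]
tool_rot: [-180.0, 0.0, 65.5]
force: [0.7, -0.6, 1.7]
grip_width: 0.087
grasp_force: 0.0
t 11.8833 shift [-0.0005  0.0001  0.0002] turn [-0.0007  0.0001  0.0002] q [ 25.2389  27.332  -27.344   96.5776  14.1431  59.581  -31.2008] w 0.08700182560279898 0.0
```

```bash
python3 -m jog '[[0,0,0,0,0,0,0.0],[0,0,0,0,0,0,0.0],[0,0,0,0,0,0,0.0],[0,0,0,0,0,0,0.0],[0,0,0,0,0,0,0.0],[0,0,0,0,0,0,0.0],[0,0,0,0,0,0,0.0],[0,0,0,0,0,0,0.0],[0,0,0,0,0,0,0.0],[0,0,0,0,0,0,0.0],[0,0,0,0,0,0,0.0],[0,0,0,0,0,0,0.0]]' 30
python3 -m jog '[[0,0,0,0,0,0,0.0],[0,0,0,0,0,0,0.0],[0,0,0,0,0,0,0.0],[0,0,0,0,0,0,0.0]]' 30; python3 go.py 0.5682 0.234 0.2 98.9
```

```text
time_s: 12.88
tool_pos: [0.6268, -0.0647, -0.0044]
tool_rot: [180.0, 0.0, 65.5]
force: [0.3, -0.7, 0.6]
grip_width: 0.0275
grasp_force: 30.0
time_s: 13.22
tool_pos: [0.6267, -0.0647, -0.0044]
tool_rot: [180.0, 0.0, 65.5]
force: [0.1, 0.1, -0.3]
grip_width: 0.0274
grasp_force: 30.0
t 13.2167 shift [ 0.2475 -0.1771 -0.2044] turn [ 0.0001  0.0001 -0.5828] q [ 25.2484  27.2917 -27.3501  96.575   14.1471  59.5777 -31.2033] w 0.027356094455268463 29.99326854944229
```

Gripped at 27.4 mm. I lift 0.22 m to clear the lamp, then turn −0.583 rad.

```bash
python3 -m jog '[[0,0,-0.01,0,0,0,0],[0,0,-0.02,0,0,0,0],[0,0,-0.025,0,0,0,0],[0,0,-0.025,0,0,0,0],[0,0,-0.025,0,0,0,0],[0,0,-0.025,0,0,0,0],[0,0,-0.025,0,0,0,0],[0,0,-0.025,0,0,0,0],[0,0,-0.02,0,0,0,0],[0,0,-0.02,0,0,0,0]]'
python3 -m jog '[[0,0,0,0,0,-0.0833,0],[0,0,0,0,0,-0.0833,0],[0,0,0,0,0,-0.0833,0],[0,0,0,0,0,-0.0833,0],[0,0,0,0,0,-0.0833,0],[0,0,0,0,0,-0.0833,0],[0,0,0,0,0,-0.0833,0],[0,0,0,0,0,0,0],[0,0,0,0,0,0,0],[0,0,0,0,0,0,0]]'
python3 go.py 0.5682 0.234 0.215 98.9
```

```text
time_s: 14.05
tool_pos: [0.6264, -0.0644, 0.2177]
tool_rot: [180.0, -0.0, 65.5]
force: [0.1, 0.1, -1.0]
grip_width: 0.0271
grasp_force: 30.0
time_s: 14.88
tool_pos: [0.6265, -0.0646, 0.2158]
tool_rot: [-180.0, 0.0, 98.8]
force: [-0.1, -0.7, -0.8]
grip_width: 0.0274
grasp_force: 30.0
t 14.8833 shift [ 0.304  -0.012   0.0008] turn [-0.0002  0.0001 -0.0018] q [ 30.321   18.2732 -34.1097  82.496   10.2259  82.3446   4.9951] w 0.027441139329093662 29.98745620250702
```

```bash
python3 -m jog '[[0.0253,-0.001,0,0,0,0,0],[0.0253,-0.001,0,0,0,0,0],[0.0253,-0.001,0,0,0,0,0],[0.0253,-0.001,0,0,0,0,0],[0.0253,-0.001,0,0,0,0,0],[0.0253,-0.001,0,0,0,0,0],[0.0253,-0.001,0,0,0,0,0],[0.0253,-0.001,0,0,0,0,0],[0.0253,-0.001,0,0,0,0,0],[0.0253,-0.001,0,0,0,0,0],[0.0253,-0.001,0,0,0,0,0],[0.0253,-0.001,0,0,0,0,0]]'
python3 -m jog '[[0,0,0,0,0,0,0],[0,0,0,0,0,0,0],[0,0,0,0,0,0,0]]'
python3 go.py 0.5682 0.234 0.126 98.9
```

```text
time_s: 15.88
tool_pos: [0.5674, 0.2345, 0.2159]
tool_rot: [180.0, 0.0, 98.8]
force: [0.4, 0.0, -1.3]
grip_width: 0.0269
grasp_force: 30.0
time_s: 16.13
tool_pos: [0.568, 0.2328, 0.2156]
tool_rot: [-180.0, 0.1, 98.9]
force: [0.8, 0.3, -1.3]
grip_width: 0.0272
grasp_force: 30.0
t 16.1333 shift [0.0013 0.0004 0.0896] turn [-0.0001  0.0011 -0.0008] q [  9.2038  17.7584 -42.4376  84.6764  12.0442  82.2255 -24.6474] w 0.02720766585815443 29.987403452396393
```

```bash
python3 -m jog '[[0.001,0,0.015,0,0,0,0],[0,0,0.015,0,0,0,0],[0,0,0.015,0,0,0,0],[0,0,0.015,0,0,0,0],[0,0,0.015,0,0,0,0],[0,0,0.010,0,0,0,0],[0,0,0.0045,0,0,0,0],[0,0,0,0,0,0,0],[0,0,0,0,0,0,0],[0,0,0,0,0,0,0],[0,0,0,0,0,0,0]]'
python3 go.py 0.5682 0.234 0.126 98.9
python3 - <<'E'
from m import *
i=env.read_camera('scene'); t=env.read_camera('top')
r=lambda im,x,y,w,h,k:cv2.resize(im[y:y+h,x:x+w],None,fx=k,fy=k,interpolation=cv2.INTER_CUBIC)
cv2.imwrite('pics/e1.png',np.vstack([r(t,45,170,200,75,4),r(i,390,180,200,75,4)]))
for p in((.5682,.234,.1804),(.5597,.2883,.1804),(.5767,.1797,.1804)):
    a=proj('top',p);b=proj('scene',p);print([(a[0]-45+.4)*4,(a[1]-170+.4)*4],[(b[0]-390+.4)*4,(b[1]-180+.4)*4+300])
E
```

```text
time_s: 17.05
tool_pos: [0.5683, 0.2347, 0.1272]
tool_rot: [179.9, -0.0, 98.9]
force: [0.1, 0.4, -1.8]
grip_width: 0.0275
grasp_force: 30.0
t 17.05 shift [-0.0007 -0.0002  0.0012] turn [ 0.0017 -0.0001  0.0001] q [  8.6412  20.7888 -41.6607  91.6197  14.3169  72.961  -26.4586] w 0.027469684502842835 29.987512528896332
[np.float64(481.2486900461805), np.float64(146.59818395704755)] [np.float64(272.0884035599289), np.float64(393.57005369542424)]
[np.float64(385.21252671234515), np.float64(160.58185631795126)] [np.float64(359.5890431283466), np.float64(399.59030186033635)]
[np.float64(577.366373081265), np.float64(132.61044915080456)] [np.float64(184.96439525292985), np.float64(387.59061891639305)]
```

View pics/e1.png

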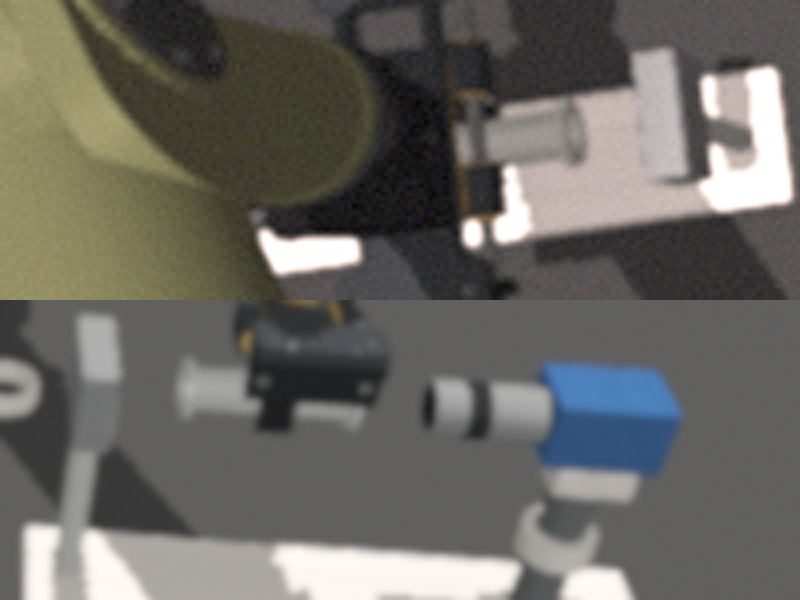

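The held pipe sits between lamp and lens. Its lamp-side end is at (584,130) from above and (180,388) in the scene view, against predicted (577,133) and (185,388), so it is within about 3 mm and level with the lens. I hand the job in.

```bash
python3 -m jog '[[0,0,0,0,0,0,0],[0,0,0,0,0,0,0],[0,0,0,0,0,0,0],[0,0,0,0,0,0,0]]'; python3 -c "
from cell import env; print(env.sign_off())"
```

```text
time_s: 17.48
tool_pos: [0.5676, 0.2345, 0.1262]
tool_rot: [180.0, 0.0, 98.9]
force: [0.4, -0.1, -1.7]
grip_width: 0.0274
grasp_force: 30.0
the job is handed in; nothing more can be done
None
```

I set the dimmer to about 2 mm from level with the pointer and handed the job in at 17.5 s, holding the long pipe still on the lamp–lens axis, about 3 mm from the target in the last pictures; sign-off returned no verdict.

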